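Release the long roller at the guarded sorting station

TASK

At the guarded station on the bench two steel rollers wait, one in each sloping lane, behind the gate of that lane's lever. Reach with a fingertip through the guard window on the long roller's side and press that lever fully down, so that the gate lifts and the long roller runs into its blue bin, then let the lever come back up and draw the hand out. Do not touch the guard or either roller, leave the other lever and the short roller alone, and disturb nothing else on the bench.

Things in the scene. Friction and masses are not known exactly. Their poses are not given: they have to be found in the camera images.
- station: release station, fixed to the bench. Origin on the bench below the levers' pivot line; x runs down the lanes, away from the robot, y to the left lane, z up; spans x -120..225, y -95..95 mm. Two open-topped green lanes (58 mm wide, centres y = +47 left, -47 right) slope 15 degrees down to +x, x 5..128 mm; each ends in a blue bin (x 130..225 mm, floor 12 mm above the bench)
- guard: white sheet hood over the near end of the station, same origin and axes (x -120..0, y -95..95 mm). Flat top 135 mm above the bench, 5 mm thick, with two rectangular windows; front and sides closed. Nothing of the station stands higher. It must not be touched
- window_left (a point): centre of the left guard window, level with the top face of the hood (135 mm above the bench), at station x -75, y +47 mm. The opening measures 60 mm along x and 64 mm along y; axes as the station
- window_right (a point): centre of the right guard window, the same opening, at station x -75, y -47 mm
- pad_left (a point): centre of the top face of the left lever's steel press pad (34 mm along x, 30 mm along y), right under the centre of the left window. At rest 123 mm above the bench, 12 mm below the top of the hood; at the stop 103 mm above the bench, tilted 15 degrees, lower towards the robot's side
- pad_right (a point): the same on the right lever, under the right window
- lever_left (a joint): left rocker lever, rad: 0 at rest (gate down), 0.26 fully down at its stop. Pivot along y at station x 0, 108 mm high. Pressing the pad raises the gate blade (16 mm wide) at station x 70 mm, freeing the roller at about 0.2 rad; the roller needs some 0.5 s to get clear. A spring lifts the pad back: about 2 N at the start of the press, 6 N at the stop
- lever_right (a joint): the same for the right lever
- roller_long: the long steel roller, 22 mm diameter, 52 mm long, lying across one of the lanes (left or right) against the closed gate, at station x 56 mm, 75 mm above the bench. Origin at its centre, its y axis along its length. In the bin its centre lies about 23 mm above the bench
- roller_short: the short steel roller, 22 mm diameter, 20 mm long, lying in the same way in the other lane. Origin at its centre. It must stay there
- spare_roller: bystander: steel roller, 22 mm diameter, 52 mm long, standing on end on the bench beside the station; origin at the centre of its underside
- ring_gauge: bystander: steel ring, 52 mm outside diameter, 14 mm high, lying flat beside the station; origin at the centre of its underside
- oil_can: bystander: grey can, 44 mm diameter, 85 mm tall, standing on the bench beside the station; origin at the centre of its underside
- screwdriver: bystander: screwdriver lying on the bench, away from the station
- wrench: bystander: steel wrench lying on the bench, away from the station
- parts_tray: bystander: blue open tray 130 x 100 x 40 mm; origin at the centre of its underside
- jar: bystander: jar, 64 mm diameter, 90 mm tall; origin at the centre of its underside

How it is judged:
By the outcome, as a careful person would: the job done as asked, in the order asked, and still so for the second after the job is handed in, with the robot touching nothing.
It also fails if it takes over 32 s, if anything falls off the work surface, if the arm or the gripper's body presses on something with over 40 N, if the wrist force passes 120 N, or if a joint passes its speed limit or range.

ROBOT

A 6-joint arm with a two-finger parallel gripper is mounted at the origin on the work surface. World frame = base frame: x ahead of the robot, y to its left, z up, the work surface at z = 0. Lengths are in m, angles in rad, forces in N, time in s.
With the tool pointing down it reaches from about 0.325 to 0.75 m from the base axis. Payload 7.6 kg.
Tool frame: the origin (TCP) lies between the finger pads; the fingertips stand 14 mm ahead of it and the grasp point (between the pads) lies 5 mm behind it; z points along the fingers, y is the line along which they close (so a half turn about z gives the same grasp; the last joint's range is limited). The gripper opens to 85 mm and grips with 20 to 120 N. Pads are 22 mm wide; open, the fingers measure 114 mm over their backs; the gripper's body (76 mm by 85 mm) begins 54 mm behind the grasp point. The pads swing forward as they close: fully open they stand 13 mm farther back than shut.
Start: joints at [1.226, 0.052, 1.401, -0, 1.689, -0.07], TCP at [0.142, 0.505, 0.245] pointing down, gripper open.
Joint ranges: [-2.9, 2.9], [-0.91, 2.17], [0.12, 2.37], [-1.06, 4.2], [0.26, 2.73], [-2.93, 2.93]. Speed limits (rad/s): [2.57, 2.57, 3.01, 3.14, 3.14, 3.14].

INTERFACE

Orientations are given as a rotation vector (axis times angle).
In Python, from station import r gives the robot as it stands. The module is installed in compiled form; this text tells all that it offers.
- The arm moves only by the tool apply_moves, never from a script. Its arguments are lists of equal length, an entry for each row: "xyz": the shift along the tool's x, y, z in cm, a list of three; "angular": the turn, a rotation vector about the tool's x, y, z in degrees, a list of three; "gripper": the opening, from 0 (shut) to 1 (fully open). A call has exactly 8 rows; each row is the pose to reach, as a shift and turn from the pose commanded when the call began, along the tool's axes at that moment; what a row does not reach only later rows make up. A row lasts 1/10 s, in which the tool goes at most 50 mm and 8.59 degrees, less where a joint would pass 70% of its speed; a pose out of reach is approached as far as the arm can. A call with a gripper value outside its range is refused whole. The fingers move at their own pace and stop on an object; the grip force is fixed at half the most. Time passes only in rows, so rows that repeat a pose let the fingers close, or fill a call up. It gives the time, the measured TCP pose, the force, the opening and the grip force at its end, in the units of the state.
- r.observe(): the state, without advancing time (a new reading comes with each control period).
- r.snapshot(name): name is "scene" or "top"; returns the picture (384x512x3 uint8, blue, green, red); there is no depth.
- r.camera_model(name): a dict with "camera_matrix" (3x3 intrinsics, pixels), "T" (4x4, takes a point from camera to world coordinates). Camera axes: x right, y down, z forward; pixel columns grow to the right and rows downward; lengths in m; the calibration is good to about 2 mm. A picture is of the moment at which its call begins. camera_model takes no time and is no camera call.
- r.close_job(): hands the job in; it is judged then, once.
The state is a dict: "t": time; "joint_pos": joint angles; "qd": joint speeds; "joint_efforts": joint torques, N m; "position": TCP position; "tcp_rot": TCP orientation; "contact_force": force on the tool from outside, world axes, zero at the start; "wrist_torque": the same for the moment, N m; "gripper_width": opening from 0.0 (shut) to 1.0 (fully open); "finger_force": force on a finger pad.
Only numpy, scipy, OpenCV 4.12 (cv2) and the standard library are available. Lean on these libraries where they do the work, as an engineer would, in place of code of your own. Each camera call takes 0.05 s, during which the arm holds its last target. There are 200 camera calls.

## Working session

There is one attempt and no reset: what is moved stays moved. The work goes in short steps, Python scripts to look and compute and a tool call to move; the robot and the scene stay as the last step left them, time stands still between calls to the robot, and variables do not carry over. Pictures are saved under pics/ and viewed, at most 10 in all, crops included, and the job is handed in when it is done.

Besides the shell and the picture viewer there is one more tool, called as name(argument=value, ...), one argument or row to a line, values as JSON. apply_moves: Moves the arm, as the interface text tells. Its arguments: {"type":"object","properties":{"xyz":{"type":"array","items":{"type":"array","items":{"type":"number"}}},"angular":{"type":"array","items":{"type":"array","items":{"type":"number"}}},"gripper":{"type":"array","items":{"type":"number"}}},"required":["xyz","angular","gripper"]}

```bash
mkdir -p pics
python3 - <<'E'
from station import r
import cv2,numpy as np
for n in("top","scene"):
    cv2.imwrite(f"pics/{n}0.png",r.snapshot(n)); c=r.camera_model(n); print(np.round(c["camera_matrix"],1).tolist(),np.round(c["T"],3).tolist())
s=r.observe();print(s)
E
```

```text
[[426.3, 0.0, 255.1], [0.0, 426.3, 187.5], [0.0, 0.0, 1.0]] [[-0.001, -0.984, 0.18, 0.266], [-1.0, 0.001, -0.004, 0.022], [0.004, -0.18, -0.984, 1.387], [0.0, 0.0, 0.0, 1.0]]
[[390.7, 0.0, 256.2], [0.0, 390.7, 199.8], [0.0, 0.0, 1.0]] [[-0.879, 0.338, -0.338, 0.935], [0.478, 0.624, -0.618, 0.781], [0.002, -0.704, -0.71, 0.964], [0.0, 0.0, 0.0, 1.0]]
{'t': 0.1, 'joint_pos': array([ 1.22570395e+00,  5.28165351e-02,  1.40160695e+00, -1.72906678e-05,
        1.68858831e+00, -7.03158818e-02]), 'qd': array([ 0.00048556, -0.00221147, -0.0040236 , -0.00183329, -0.00100459,
        0.00143922]), 'joint_efforts': array([ 1.10344918e-03, -3.82582462e+01, -3.60984278e+01, -1.89580584e-05,
        4.75688634e-03,  1.98484463e-05]), 'position': array([0.14235838, 0.50508199, 0.24454245]), 'tcp_rot': array([-4.30226610e-01, -3.11171521e+00,  2.18664853e-03]), 'contact_force': array([-0.05136946, -0.18208721, -0.05887691]), 'wrist_torque': array([-0.01978787,  0.00803107,  0.00646472]), 'finger_force': 0.0, 'gripper_width': 0.9993893470258582}
```

View pics/top0.png

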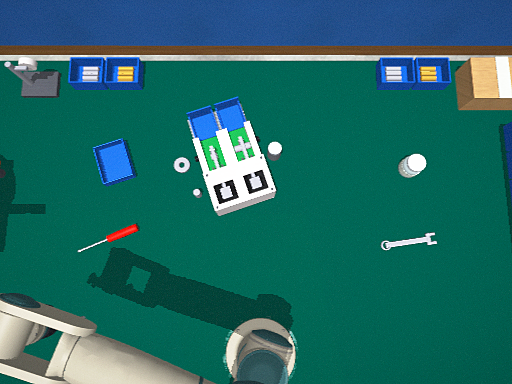

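View pics/scene0.png

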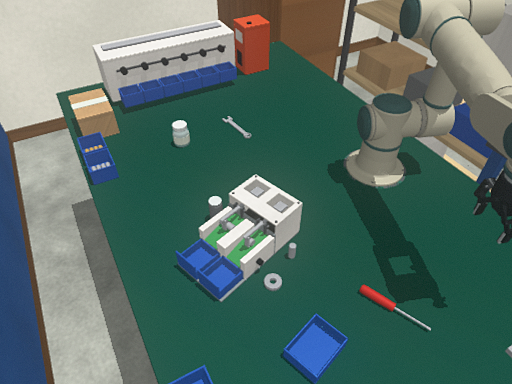

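The top view shows the station at about (232,155), with the windows at about (225,190) and (257,181). The lanes run up the image, slightly to the left. I'll enlarge this area to see the rollers.

```bash
cat > h.py <<'E'
from station import r
import cv2,numpy as np
def ray(n,uv,z):
    c=r.camera_model(n);T=c["T"];d=T[:3,:3]@np.linalg.solve(c["camera_matrix"],[uv[0],uv[1],1]);o=T[:3,3]
    return o+d*(z-o[2])/d[2]
def proj(n,p):
    c=r.camera_model(n);T=c["T"];q=c["camera_matrix"]@(T[:3,:3].T@(np.array(p)-T[:3,3]));return q[:2]/q[2]
E
python3 - <<'E'
from h import *
t=cv2.imread("pics/top0.png");s=cv2.imread("pics/scene0.png")
a=cv2.resize(t[90:220,180:290],None,fx=4.5,fy=4.5,interpolation=cv2.INTER_CUBIC)
b=cv2.resize(s[165:300,170:310],None,fx=4.3,fy=4.3,interpolation=cv2.INTER_CUBIC)[:585]
cv2.imwrite("pics/a.png",a);cv2.imwrite("pics/b.png",b)
g=t.max(2)
for thr in(60,80,100):
    m=np.zeros_like(g);m[165:212,205:272]=(g[165:212,205:272]<thr)*255
    for c in cv2.findContours(m,cv2.RETR_EXTERNAL,2)[0]:
        if cv2.contourArea(c)>60:
            R=cv2.minAreaRect(c);print(thr,np.round(R[0],1),np.round(R[1],1),round(R[2],1),np.round(ray("top",R[0],.135),4))
E
```

```text
60 [225.4 191.3] [18.7 19.6] 71.6 [0.4835 0.1056 0.135 ]
60 [255.3 181.3] [18.6 19.6] 70.6 [0.514  0.0167 0.135 ]
80 [225.4 191.3] [18.7 19.6] 71.6 [0.4835 0.1056 0.135 ]
80 [255.3 181.2] [18.3 19.9] 71.6 [0.5141 0.0168 0.135 ]
100 [225.4 191.3] [18.7 19.6] 71.6 [0.4835 0.1056 0.135 ]
100 [255.3 181.4] [18.7 19.9] 71.6 [0.5136 0.0166 0.135 ]
```

View pics/a.png

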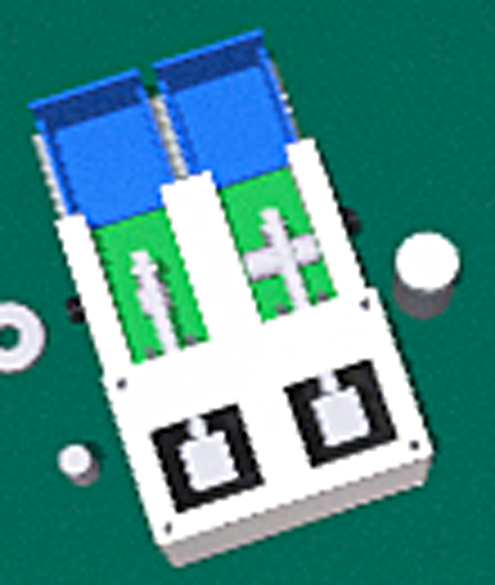

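View pics/b.png

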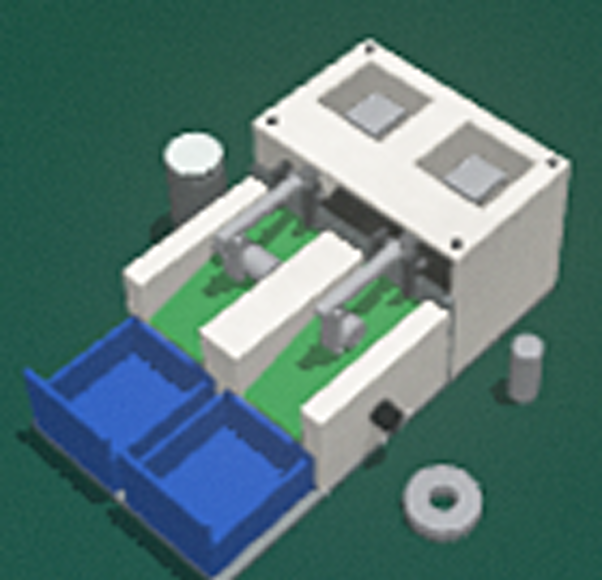

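The long roller is in the right lane: top-view crop (283,255), bar spanning x 245–320. The short one is at about (155,295), mostly hidden under its lever arm, in the left lane. So the target is the right window. I'll cross-check its centre in the scene view and work out the first move.

```bash
cat >> h.py <<'E'
from scipy.spatial.transform import Rotation as Ro
W=np.array([.5138,.0167]);L=np.array([.4835,.1056])
Y=(L-W)/np.linalg.norm(L-W);X=np.array([Y[1],-Y[0]])
def plan(p):
    s=r.observe();R=Ro.from_rotvec(s["tcp_rot"]).as_matrix();print("t",round(s["t"],2),"pos",np.round(s["position"],4),"R",np.round(R,3).tolist(),"F",np.round(s["contact_force"],1),"g",round(s["gripper_width"],3))
    y=np.array([*Y,0]); y=y*np.sign(y@R[:,1]); z=np.array([0,0,-1.]);D=np.column_stack([np.cross(y,z),y,z])
    print("shift cm",np.round(R.T@(np.array(p)-s["position"])*100,2),"turn deg",np.round(np.degrees(Ro.from_matrix(R.T@D).as_rotvec()),2))
E
python3 - <<'E'
from h import *
for p in(W,L):print(proj("scene",[*p,.135]))
q=lambda u,v:(np.round(ray("scene",(170+(u-1.65)/4.3,165+(v-1.65)/4.3),.135),4))
a=np.mean([q(*c) for c in((370,60),(434,100),(382,140),(318,100))],0);b=np.mean([q(*c) for c in((468,121),(533,163),(478,206),(415,161))],0)
print(a,b,"yaw",np.degrees(np.arctan2(X[1],X[0])))
for c in((370,60),(434,100),(382,140),(318,100)):
    d=q(*c)[:2]-W;print(np.round([d@X,d@Y],4))
print("W-X*.0",W); plan([*(W),.245])
E
```

```text
[257.21152685 188.30305658]
[280.53939177 203.12085822]
[0.5131   0.014325 0.135   ] [0.483975 0.10165  0.135   ] yaw 18.820773156091523
[-0.0296 -0.0338]
[-0.0293  0.0289]
[0.026  0.0289]
[ 0.0272 -0.0322]
W-X*.0 [0.5138 0.0167]
t 0.1 pos [0.1424 0.5051 0.2445] R [[-0.962, 0.271, -0.0], [0.271, 0.962, -0.001], [0.0, -0.001, -1.0]] F [-0.1 -0.2 -0.1] g 0.999
shift cm [-49.   -36.93   0.  ] turn deg [-8.000e-02 -3.000e-02 -3.456e+01]
```

The two views agree to about 2.5 mm, so I'll aim for the mean. First I move half way above the bench with the gripper closing.

apply_moves(
  xyz=[
    [-2, -1.5, 0],
    [-5.5, -4, 0],
    [-9, -7, 0],
    [-12.5, -9.5, 0],
    [-16, -12, 0],
    [-19.5, -14.5, 0],
    [-22.5, -17, 0],
    [-24.5, -18.5, 0],
  ],
  angular=[
    [0, 0, -2],
    [0, 0, -4],
    [0, 0, -6],
    [0, 0, -8],
    [0, 0, -10],
    [0, 0, -13],
    [0, 0, -15],
    [0, 0, -17],
  ],
  gripper=[0, 0, 0, 0, 0, 0, 0, 0],
)

```text
t: 0.9
position: [0.329, 0.2587, 0.245]
tcp_rot: [0.034, -3.141, 0.001]
contact_force: [-0.0, 0.1, 0.3]
gripper_width: -0.001
finger_force: 0.0
```

```bash
sed -i 's/^W=.*/W=np.array([.5135,.0158]);L=np.array([.4837,.1040])/' h.py; python3 -c "
from h import *
plan([*W,.245])"
```

```text
t 0.9 pos [0.329  0.2587 0.245 ] R [[-1.0, -0.022, -0.0], [-0.022, 1.0, -0.0], [0.0, -0.0, -1.0]] F [-0.   0.1  0.3] g -0.001
shift cm [-1.792e+01 -2.468e+01  1.000e-02] turn deg [-2.000e-02 -1.000e-02 -1.743e+01]
```

apply_moves(
  xyz=[
    [-2.5, -3.4, 0],
    [-5, -6.9, 0],
    [-7.5, -10.3, 0],
    [-10, -13.8, 0],
    [-12.5, -17.2, 0],
    [-15, -20.7, 0],
    [-17, -23.4, 0],
    [-17.9, -24.7, 0],
  ],
  angular=[
    [0, 0, -2],
    [0, 0, -5],
    [0, 0, -7],
    [0, 0, -9],
    [0, 0, -12],
    [0, 0, -14],
    [0, 0, -16],
    [0, 0, -17.4],
  ],
  gripper=[0, 0, 0, 0, 0, 0, 0, 0],
)

```text
t: 1.7
position: [0.5133, 0.0154, 0.2444]
tcp_rot: [0.507, -3.099, 0.0]
contact_force: [-0.3, 0.4, 0.7]
gripper_width: 0.003
finger_force: 0.0
```

Run:
```python
from h import *
plan([*W,.145])
t=r.snapshot("top");s=r.snapshot("scene")
a=cv2.resize(t[90:220,180:290],None,fx=3,fy=3,interpolation=2)
b=cv2.resize(s[130:260,180:320],None,fx=3,fy=3,interpolation=2)
cv2.imwrite("pics/c.png",np.hstack([a,b]))
```

```text
t 1.7 pos [0.5133 0.0154 0.2444] R [[-0.948, -0.319, -0.001], [-0.319, 0.948, -0.0], [0.001, 0.0, -1.0]] F [-0.3  0.4  0.7] g 0.003
shift cm [-0.04  0.03  9.94] turn deg [ 0.01 -0.08 -0.09]
```

View pics/c.png

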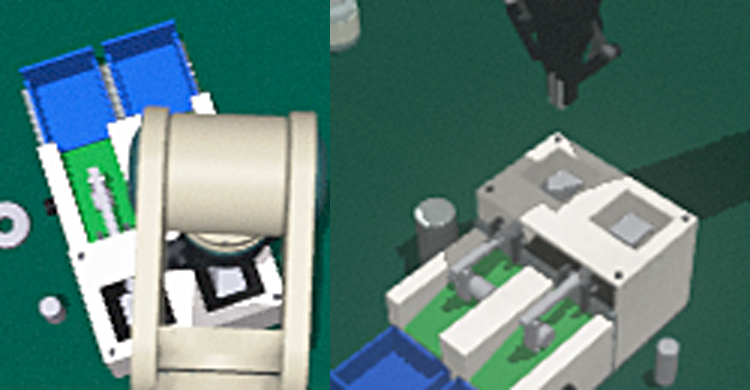

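The closed fingertips are above the right window, with the tip at about (560,100) in the scene half. I'll zoom in to check the finger width higher up.

Run:
```python
from h import *
s=r.snapshot("scene")
p=np.array(r.observe()["position"])
for h in(0,.035,.045):
  for y in(-.032,0,.032):
    q=p+[*(Y*y),h-.014]; print(h,y,np.round((proj("scene",q)-[215,100])*8,0))
cv2.imwrite("pics/d.png",cv2.resize(s[100:175,215:305],None,fx=8,fy=8,interpolation=2))
```

```text
0 -0.032 [279. 477.]
0 0 [343. 515.]
0 0.032 [409. 555.]
0.035 -0.032 [278. 402.]
0.035 0 [344. 440.]
0.035 0.032 [411. 479.]
0.045 -0.032 [278. 379.]
0.045 0 [344. 417.]
0.045 0.032 [411. 457.]
```

View pics/d.png

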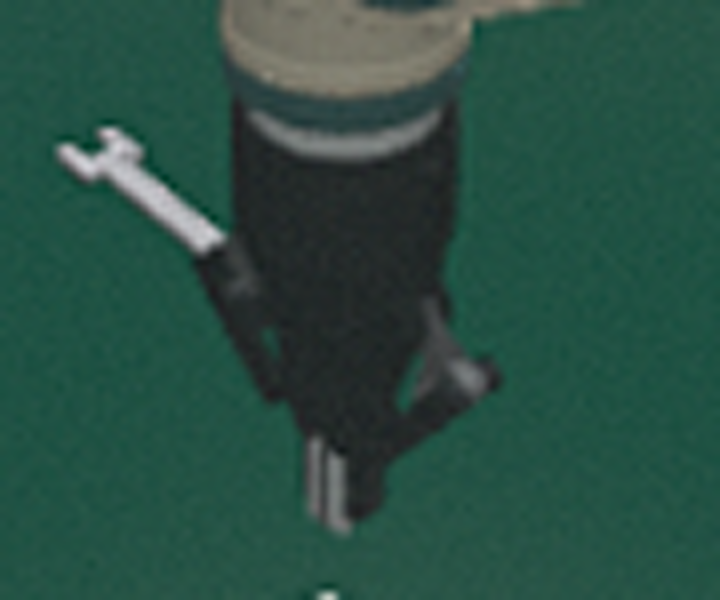

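The links stay inside the opening over the depth needed: they reach ±32 mm only about 50 mm above the tip. I'll descend to just above the pad.

apply_moves(
  xyz=[
    [0, 0, 1.5],
    [0, 0, 3.5],
    [0, 0, 5.5],
    [0, 0, 7],
    [0, 0, 8.2],
    [0, 0, 9.2],
    [0, 0, 10],
    [0, 0, 10.2],
  ],
  angular=[
    [0, 0, 0],
    [0, 0, 0],
    [0, 0, 0],
    [0, 0, 0],
    [0, 0, 0],
    [0, 0, 0],
    [0, 0, 0],
    [0, 0, 0],
  ],
  gripper=[0, 0, 0, 0, 0, 0, 0, 0],
)

```text
t: 2.65
position: [0.5122, 0.0179, 0.1425]
tcp_rot: [0.509, -3.099, -0.0]
contact_force: [-0.5, -0.6, -1.0]
gripper_width: -0.001
finger_force: 0.0
```

Run:
```python
from h import *
plan([*W,.120])
s=r.snapshot("scene")
cv2.imwrite("pics/e.png",cv2.resize(s[140:240,200:320],None,fx=5,fy=5,interpolation=2))
```

```text
t 2.65 pos [0.5122 0.0179 0.1425] R [[-0.947, -0.32, -0.001], [-0.32, 0.947, 0.0], [0.001, 0.0, -1.0]] F [-0.5 -0.6 -1. ] g -0.001
shift cm [-0.06 -0.24  2.25] turn deg [ 0.02 -0.05 -0.01]
```

View pics/e.png

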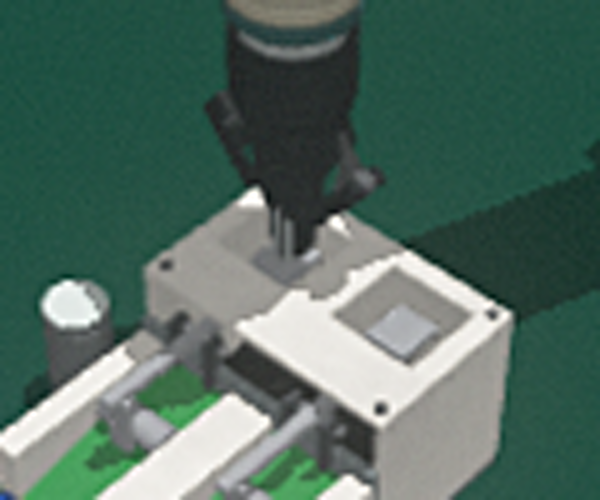

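The fingertip is inside the right window over the pad (about (290,255)), clear of the edges. Now I press slowly, with a small sideways correction.

apply_moves(
  xyz=[
    [0.1, -0.2, 0.3],
    [0.1, -0.2, 0.6],
    [0.1, -0.2, 0.9],
    [0.1, -0.2, 1.2],
    [0.1, -0.2, 1.5],
    [0.1, -0.2, 1.7],
    [0.1, -0.2, 1.9],
    [0.1, -0.2, 2.0],
  ],
  angular=[
    [0, 0, 0],
    [0, 0, 0],
    [0, 0, 0],
    [0, 0, 0],
    [0, 0, 0],
    [0, 0, 0],
    [0, 0, 0],
    [0, 0, 0],
  ],
  gripper=[0, 0, 0, 0, 0, 0, 0, 0],
)

```text
t: 3.5
position: [0.5118, 0.0153, 0.1232]
tcp_rot: [0.509, -3.099, 0.001]
contact_force: [-4.4, -2.8, 6.8]
gripper_width: -0.003
finger_force: 3.2
```

apply_moves(
  xyz=[
    [0, 0, 0.1],
    [0, 0, 0.2],
    [0, 0, 0.3],
    [0, 0, 0.35],
    [0, 0, 0.4],
    [0, 0, 0.4],
    [0, 0, 0.4],
    [0, 0, 0.4],
  ],
  angular=[
    [0, 0, 0],
    [0, 0, 0],
    [0, 0, 0],
    [0, 0, 0],
    [0, 0, 0],
    [0, 0, 0],
    [0, 0, 0],
    [0, 0, 0],
  ],
  gripper=[0, 0, 0, 0, 0, 0, 0, 0],
)

```text
t: 4.3
position: [0.5118, 0.0153, 0.1194]
tcp_rot: [0.509, -3.099, 0.001]
contact_force: [-5.3, -2.0, 6.6]
gripper_width: 0.0
finger_force: 3.6
```

Run:
```python
from h import *
plan([*W,.120])
s=r.snapshot("scene")
cv2.imwrite("pics/f.png",cv2.resize(s[165:300,170:310],None,fx=4,fy=4,interpolation=2))
```

```text
t 4.3 pos [0.5118 0.0153 0.1194] R [[-0.948, -0.32, -0.001], [-0.32, 0.948, -0.001], [0.001, -0.0, -1.0]] F [-5.3 -2.   6.6] g 0.0
shift cm [-0.18 -0.   -0.06] turn deg [-0.02 -0.05 -0.02]
```

View pics/f.png

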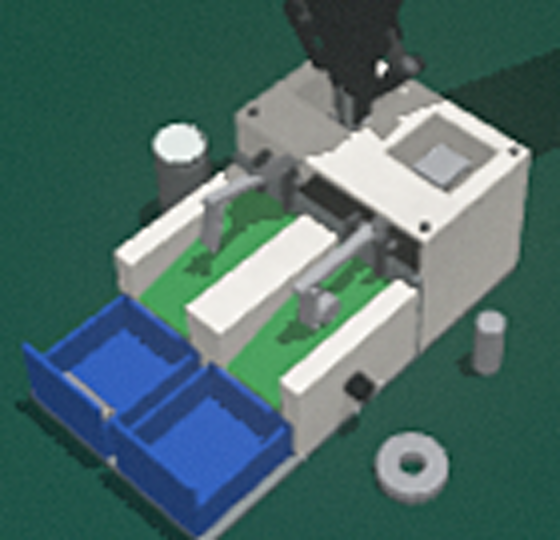

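The right gate is up and the long roller lies in its bin against the far wall (about (88,390)). The short roller is still at its gate (320,305). I'll press the rest of the way to feel the stop.

apply_moves(
  xyz=[
    [0, 0, 0.05],
    [0, 0, 0.1],
    [0, 0, 0.15],
    [0, 0, 0.15],
    [0, 0, 0.15],
    [0, 0, 0.15],
    [0, 0, 0.15],
    [0, 0, 0.15],
  ],
  angular=[
    [0, 0, 0],
    [0, 0, 0],
    [0, 0, 0],
    [0, 0, 0],
    [0, 0, 0],
    [0, 0, 0],
    [0, 0, 0],
    [0, 0, 0],
  ],
  gripper=[0, 0, 0, 0, 0, 0, 0, 0],
)

```text
t: 5.15
position: [0.5119, 0.0153, 0.1185]
tcp_rot: [0.509, -3.1, 0.001]
contact_force: [-7.5, -2.6, 9.1]
gripper_width: -0.002
finger_force: 5.6
```

apply_moves(
  xyz=[
    [0, 0, 0.05],
    [0, 0, 0.1],
    [0, 0, 0.15],
    [0, 0, 0.15],
    [0, 0, 0.15],
    [0, 0, 0.15],
    [0, 0, 0.15],
    [0, 0, 0.15],
  ],
  angular=[
    [0, 0, 0],
    [0, 0, 0],
    [0, 0, 0],
    [0, 0, 0],
    [0, 0, 0],
    [0, 0, 0],
    [0, 0, 0],
    [0, 0, 0],
  ],
  gripper=[0, 0, 0, 0, 0, 0, 0, 0],
)

```text
t: 5.95
position: [0.512, 0.0152, 0.1183]
tcp_rot: [0.509, -3.1, 0.001]
contact_force: [-11.8, -2.9, 16.5]
gripper_width: 0.001
finger_force: 9.8
```

The force rose to 16 N with almost no further travel, so the lever is at its stop. Now I let it up and draw the hand out.

apply_moves(
  xyz=[
    [0, 0, -0.4],
    [0, 0, -0.8],
    [0, 0, -1.2],
    [0, 0, -1.6],
    [0, 0, -2.0],
    [0, 0, -2.4],
    [0, 0, -2.8],
    [0, 0, -3.2],
  ],
  angular=[
    [0, 0, 0],
    [0, 0, 0],
    [0, 0, 0],
    [0, 0, 0],
    [0, 0, 0],
    [0, 0, 0],
    [0, 0, 0],
    [0, 0, 0],
  ],
  gripper=[0, 0, 0, 0, 0, 0, 0, 0],
)

```text
t: 6.75
position: [0.512, 0.0158, 0.1482]
tcp_rot: [0.509, -3.1, -0.001]
contact_force: [0.2, -0.3, -0.9]
gripper_width: 0.003
finger_force: 0.0
```

apply_moves(
  xyz=[
    [0, 0, -1],
    [0, 0, -2.5],
    [0, 0, -4.5],
    [0, 0, -6.5],
    [0, 0, -8.5],
    [0, 0, -10],
    [0, 0, -11],
    [0, 0, -11],
  ],
  angular=[
    [0, 0, 0],
    [0, 0, 0],
    [0, 0, 0],
    [0, 0, 0],
    [0, 0, 0],
    [0, 0, 0],
    [0, 0, 0],
    [0, 0, 0],
  ],
  gripper=[0, 0, 0, 0, 0, 0, 0, 0],
)

```text
t: 7.55
position: [0.5125, 0.0155, 0.2598]
tcp_rot: [-0.509, 3.098, -0.001]
contact_force: [0.5, -0.4, 0.4]
gripper_width: 0.001
finger_force: 0.0
```

Run:
```python
from h import *
plan([*W,.245])
s=r.snapshot("scene")
cv2.imwrite("pics/g.png",cv2.resize(s[130:300,170:310],None,fx=3.5,fy=3.5,interpolation=2))
```

```text
t 7.55 pos [0.5125 0.0155 0.2598] R [[-0.947, -0.32, 0.003], [-0.32, 0.947, 0.0], [-0.002, -0.001, -1.0]] F [ 0.5 -0.4  0.4] g 0.001
shift cm [-0.1  -0.    1.48] turn deg [-0.05  0.14 -0.01]
```

View pics/g.png

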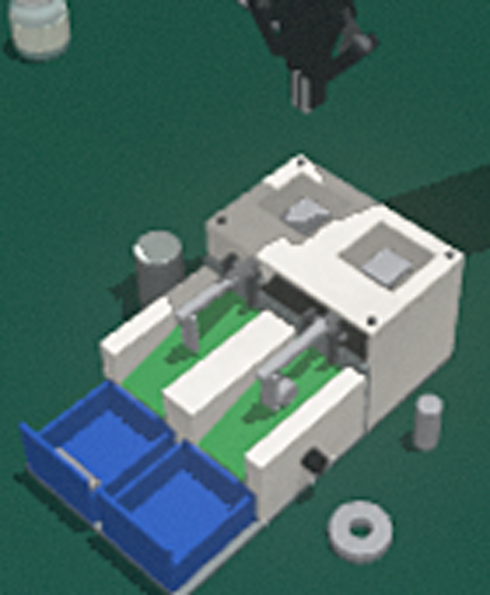

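The hand is out, the right lever is back up and the short roller is unmoved. The long roller shows as a strip at (78,468), near the bin's end wall. I'll confirm from above that it lies inside.

Run:
```python
from h import *
t=r.snapshot("top");s=r.snapshot("scene")
for n,im in(("top",t),("scene",s)):
    h=cv2.cvtColor(im,cv2.COLOR_BGR2HSV);m=((h[...,1]<110)&(h[...,2]>60)).astype(np.uint8)
    poly=np.array([proj(n,[*(W+X*a+Y*b),.023]) for a,b in((213,-25),(213,25),(297,25),(297,-25))] if 0 else [proj(n,[*(W+X*a/1e3+Y*b/1e3),.025]) for a,b in((215,-34),(215,34),(302,34),(302,-34))])
    k=np.zeros_like(m);cv2.fillPoly(k,[np.int32(np.round(poly))],1)
    _,_,st,ce=cv2.connectedComponentsWithStats(m&k)
    for a,c in zip(st[1:],ce[1:]):
        if a[4]>5:
            d=ray(n,c,.03)[:2]-W;print(n,a,np.round(c,1),"station xy mm",np.round([d@X*1e3-75,d@Y*1e3-47],1))
cv2.imwrite("pics/h.png",np.hstack([cv2.resize(t[90:150,180:260],(400,300),interpolation=2),cv2.resize(s[235:295,172:252],(400,300),interpolation=2)]))
```

```text
top [220 104  17  11 104] [227.8 109.1] station xy mm [208.1 -45.4]
top [224 124  19   8  73] [231.5 126.9] station xy mm [145.  -37.7]
scene [186 258  13  12  32] [192.8 263.9] station xy mm [204.7 -41.8]
```

View pics/h.png

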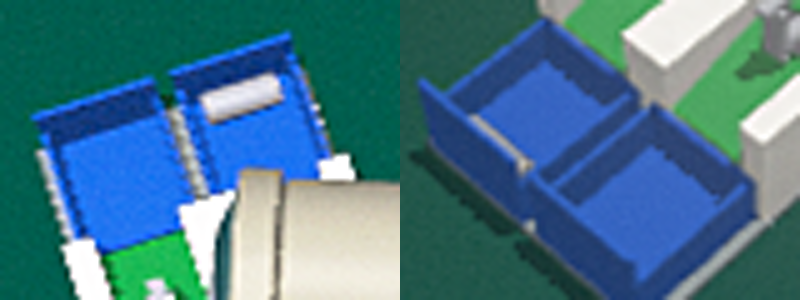

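The long roller lies flat in the right bin (left panel, about (243,97)), near station x 208, y -45 mm.

```bash
python3 -c "
from station import r
print(r.close_job())"
```

```text
the job is handed in; nothing more can be done
None
```

I pressed the right lever to its stop through its guard window; the long roller ran into its bin, the lever came back up, and I drew the hand out and handed the job in. The camera views show the short roller still at its gate, and I saw no sign of contact with the guard.

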